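# Unpack the optics magazine: spacers to their pile, amber filter to the holder

### The arm

A 7-joint arm with a two-finger parallel gripper is mounted at the origin on a cart in front of the work surface, level with it; the furniture and walls round the work are solid. World frame = base frame: x ahead of the robot, y to its left, z up, the work surface at z = 0. Lengths are in mm, angles in rad, forces in N, time in s.
With the tool pointing down it reaches from about 350 to 900 mm from the base axis. Payload 7.2 kg.
Tool frame: the origin (TCP) lies at the centre of the arm's flange, where the gripper is bolted on; the fingertips stand 173 mm ahead of it and the grasp point (between the pads) lies 155 mm ahead of it; z points along the fingers, y is the direction in which the jaws open and shut (so a half turn about z gives the same grasp; the last joint's range is limited). The gripper opens to 85 mm and grips with 20 to 120 N. Pads are 22 mm wide; open, the fingers measure 114 mm over their backs; the gripper's body (76 mm by 85 mm) begins 54 mm behind the grasp point. The pads swing forward as they close: fully open they stand 13 mm farther back than shut.
Start: joints at [1.073, 0.411, -0.013, 1.596, 0.006, 1.134, -0.082], TCP at [260.417, -568.16, 404.697] pointing down, gripper open.
Joint ranges: [-2.95, 2.95], [-0.29, 1.99], [-1.47, 1.44], [0.14, 2.54], [-1.03, 4.17], [0.13, 1.85], [-2.86, 2.86]. Speed limits (rad/s): [2.39, 2.39, 3.01, 3.01, 3.14, 3.14, 3.14].

### API

Orientations are given as a unit quaternion [w, x, y, z].
In Python, from plant import read_state, camera, camera_info, job_done gives the robot as it stands.
- The arm moves only by the tool servo_tool, never from a script. Its argument "plan" is one flat list of numbers, 7 for each row, row after row: the shift along the tool's x, y, z in units of 40 mm (1.0 is 40 mm), then the turn, a rotation vector about the tool's x, y, z in units of 0.08 rad (1.0 is 0.08 rad), then the opening, from 0 (shut) to 1 (fully open). In form: [tx, ty, tz, rx, ry, rz, claw, tx, ty, tz, rx, ry, rz, claw, ...]. A call has 1 to 8 rows; each row shifts and turns the commanded pose from where the row before left it, along the tool's axes as they then stand; what a row does not reach is not made up. A row lasts 1/10 s, in which the tool goes at most 50 mm and 8.59 degrees, less where a joint would pass 70% of its speed; a pose out of reach is approached as far as the arm can. A call with a number of a shift or a turn outside -1 to 1 is refused whole. A call with a gripper value outside its range is refused whole. The fingers move at their own pace and stop on an object; "force" is the grip in N (left out, the last holds). Time passes only in rows, so rows that do not move let the fingers close. It gives the time, the measured TCP pose, the force and the opening at its end, in the units of the state.
- read_state(): the state, without advancing time (a new reading comes with each control period).
- camera(name): name is "side" or "top"; returns the picture (384x512x3 uint8, red, green, blue); there is no depth.
- camera_info(name): a dict with "camera_matrix" (3x3 intrinsics, pixels), "distortion" ([k1, k2, p1, p2, k3] as OpenCV has them; the pictures are not rectified), "position" and "rotation" of the camera in the world. Camera axes: x right, y down, z forward; pixel columns grow to the right and rows downward; lengths in mm; the calibration is good to about 2 mm. A picture is of the moment at which its call begins. camera_info takes no time and is no camera call.
- job_done(): hands the job in, once; it reports no verdict.
The state is a dict: "time": time; "joints": joint angles; "qd": joint speeds; "joint_efforts": joint torques, N m; "eef_pos": TCP position; "orientation": TCP orientation; "ft_force": force on the tool from outside, world axes, zero at the start; "torque": the same for the moment, N m; "width": finger opening in mm.
Only numpy, scipy, OpenCV 4.12 (cv2) and the standard library are available. Lean on these libraries where they do the work, as an engineer would, in place of code of your own. Each camera call takes 0.05 s, during which the arm holds its last target. There are 200 camera calls.

### The job

Unpack the stack magazine: swing its hold-down bar right round off the stack, and as you lift the layers off one by one, stack the two white spacer plates flat in their own pile on the pile stand and lay the clear window flat on the blue mat. Load the amber filter from the bottom of the stack into the filter holder, between the rails, centred over the light bore and pressed fully home past the sprung jaw. Do not drop the two glass cells, and leave the bottle, vials and timer where they stand.

Things in the scene. Friction and masses are not known exactly. Their poses are not given: they have to be found in the camera images.
- magazine: stack magazine, fixed; origin: centre of its underside. Stack stands on a pedestal 12 mm high: amber filter 12-24 mm up, spacer 24-30, clear window 30-42, spacer 42-48. Aluminium end cheeks at x = +-33.5 to 39.5 mm, 49 mm high, with lips along the sides at |y| 23.5 to 28.5 mm; only the middle 49 mm of each long side is open: grip layers there, across y, and lift straight up; play 1.5 mm
- bar (a joint): steel hold-down bar over the stack, rad; 12 mm wide, 50.5 to 55.5 mm above the bench. Upright pivot 46 mm from the magazine's centre along its +x. At 0 it points along the magazine's -x over the stack (starts at 0 to 0.3), opens towards the magazine's +y, points there at 1.57, stop at 2.4. Under 1 N at the knob; stays where left. A quarter turn or more clears the stack
- bar_knob (a point): middle of the red knob on the bar's free end, 92 mm from the pivot: 16 mm diameter, 65 mm above the bench; top 6.5 mm above this point, bar's top face 9.5 mm below it. Turns with the bar
- upper_spacer_c (a point): centre (half-way up) of the spacer on top of the stack: rigid white plate 6 mm thick, core 64 (x) x 44 (y) mm with a 34 mm bore and two finger ears 28 mm wide in the middle of its long sides, 62 mm over both along y; grip it across the ears. 50 g
- lower_spacer_c (a point): centre (half-way up) of the second spacer plate, between the two glass cells; the same as the upper one
- clear_window_c (a point): centre (half-way up) of the clear window: flat black cell 64 (x) x 44 (y) x 12 mm with a round pale blue clear glass of 30 mm; 90 g
- amber_filter_c (a point): centre (half-way up) of the amber filter, lowest in the stack: black cell 64 (x) x 44 (y) x 12 mm with amber glass; 90 g. In the magazine it can be gripped only across its 44 mm width, in the holder only by its 64 mm long ends, so it is laid down in between (the mat has room for both cells side by side) and taken again the other way
- stand_seat (a point): grey stand for the spacer pile, fixed, left or right of the magazine: middle of its pedestal's top, 12 mm above the bench, frame turned with it. Low aluminium ends along its x, 21 mm above the bench, leave 4 mm round a spacer's 64 x 44 core; long sides open for 49 mm in the middle for ears and fingers. Spacers lie lengthwise along its x, one on the other
- mat_top (a point): blue mat, fixed, 130 (x) x 190 (y) x 2 mm: middle of its top face, frame turned with the mat
- holder: filter holder, fixed, in the place that the stand leaves; origin: centre of its underside. Aluminium base 80 (x) x 106 (y) x 8 mm; seat 48 mm long (x), 24 mm above the bench, so a centred filter, lengthwise along x, overhangs 8 mm at each end, where fingers have room down to the base. In the middle of the +y rail an orange sprung jaw, 26 mm long; brass spring housing behind it
- holder_seat (a point): middle of the holder's seat over its 30 mm light bore, frame of the holder. Rails along x, 48 mm long, inner faces at y = +-23.5 mm (filter play 1.5 mm a side), tops 16.5 mm up, top 5 mm flared by 3 mm. The slick jaw slopes from 3.5 mm outside the rail's face 22 mm up to 3.5 mm inside it 7 mm up and yields at about 1 N: from 12 mm above home the filter needs 1 to 3 N down. Home: filter centre 6 mm above this point
- vial_a: bystander: small glass vial with black cap, 28 mm diameter, 59 mm high; origin at its foot
- vial_b: bystander: the same with white cap
- bottle_1: bystander: brown dropper bottle, 33 mm diameter, 102 mm high; origin at its foot
- lab_timer: bystander: white timer, 66 x 62 x 18 mm, lying; origin at the centre of its underside
Mind the look-alikes: they are no part of the job. Leave any yellow look-alike of the part that bears stand_seat alone.

How it is judged:
By the outcome, as a careful person would: the job done as asked, in the order asked, and still so for the second after the job is handed in, with the robot touching nothing.
It also fails if it takes over 72 s, if anything falls off the work surface, if the arm or the gripper's body presses on something with over 40 N, if the wrist force passes 120 N, or if a joint passes its speed limit or range.

## Working session

There is one attempt and no reset: what is moved stays moved. The work goes in short steps, Python scripts to look and compute and a tool call to move; the robot and the scene stay as the last step left them, time stands still between calls to the robot, and variables do not carry over. Pictures are saved under pics/ and viewed, about 8 in all and at most 12, crops included, and the job is handed in when it is done.

Besides the shell and the picture viewer there is one more tool, called after "Call:" in YAML: its name, and indented under it one key for each argument. servo_tool: Moves the arm, as the interface text tells. Shifts and turns lie within -1 to 1; 1 stands for 40 mm of shift or 0.08 rad of turn. Its arguments: {"type":"object","properties":{"plan":{"type":"array"},"force":{"type":"number"}},"required":["plan"]}

```bash
mkdir -p pics && python3 - <<'E'
from plant import *
import cv2,numpy as np
s=read_state();print({k:np.round(v,3).tolist() for k,v in s.items()})
for n in("top","side"):
    i=camera_info(n);print(n,{k:np.round(v,4).tolist() for k,v in i.items()})
    im=camera(n);np.save(f"pics/{n}0.npy",im);cv2.imwrite(f"pics/{n}0.png",cv2.resize(im[:,:,::-1],(800,600),interpolation=cv2.INTER_CUBIC))
E
```

```text
{'time': 0.0, 'joints': [1.073, 0.412, -0.013, 1.597, 0.006, 1.134, -0.082], 'qd': [0.0, 0.0, 0.001, -0.0, 0.001, 0.0, 0.001], 'joint_efforts': [-0.0, -60.064, 0.682, -29.941, 0.014, 0.011, 0.0], 'eef_pos': [260.324, -567.961, 403.845], 'orientation': [-0.001, 0.977, 0.213, -0.0], 'ft_force': [-0.636, -0.649, 0.256], 'torque': [0.004, -0.031, -0.012], 'width': 85.461}
top {'camera_matrix': [[372.704, 0.0, 253.4169], [0.0, 372.704, 194.1213], [0.0, 0.0, 1.0]], 'distortion': [0.0365, 0.0, 0.0, 0.0, 0.0], 'position': [401.5454, 165.0203, 1390.5617], 'rotation': [0.0565, -0.7037, 0.7068, -0.0464]}
side {'camera_matrix': [[421.7398, 0.0, 254.8], [0.0, 421.7398, 186.9738], [0.0, 0.0, 1.0]], 'distortion': [-0.1298, 0.0, 0.0, 0.0, 0.0], 'position': [18.2562, -1001.8949, 674.6256], 'rotation': [-0.5297, 0.819, -0.1803, 0.1268]}
```

View pics/top0.png

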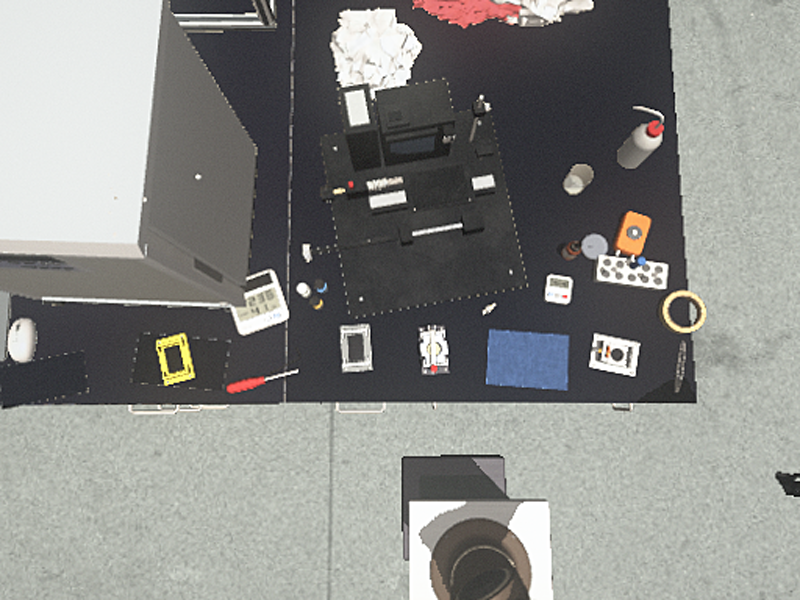

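View pics/side0.png

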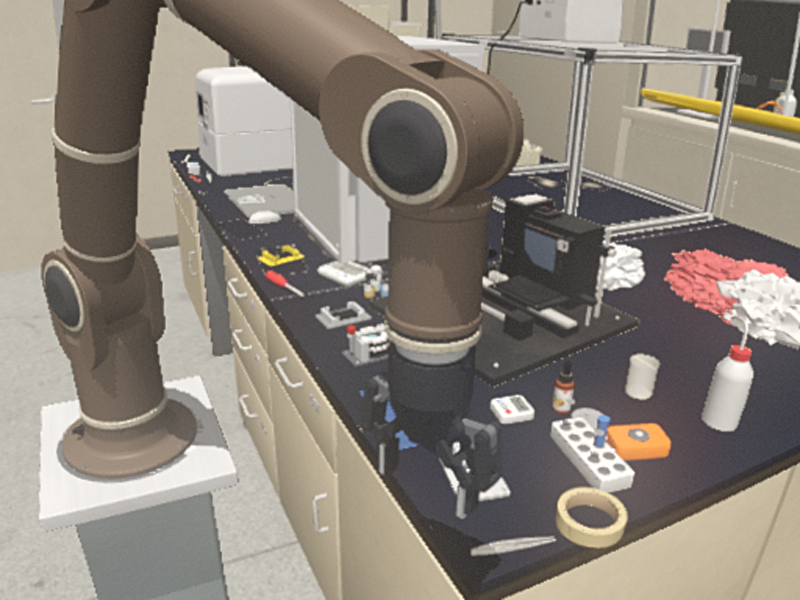

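```bash
cat > h.py <<'E'
from plant import *
import cv2,numpy as np
from scipy.spatial.transform import Rotation as R
def cam(n):
    i=camera_info(n);q=np.array(i["rotation"],float)
    Rm=R.from_quat(q[[1,2,3,0]]).as_matrix()if q.size==4 else q.reshape(3,3)
    return np.array(i["camera_matrix"],float),np.array(i["distortion"],float),np.array(i["position"],float),Rm
def proj(n,P):
    K,d,p,M=cam(n);P=np.atleast_2d(np.array(P,float))
    rv=cv2.Rodrigues(M.T)[0]
    return cv2.projectPoints(P,rv,-M.T@p,K,d)[0][:,0]
def ray(n,uv,z):
    K,d,p,M=cam(n);uv=np.atleast_2d(np.array(uv,float))
    x=cv2.undistortPoints(uv[:,None],K,d)[:,0]
    D=np.c_[x,np.ones(len(x))]@M.T
    return p+D*((z-p[2])/D[:,2])[:,None]
def crop(n,c,h,w,k,name):
    im=camera(n);np.save(f"pics/{name}.npy",im);u,v=map(int,c)
    cv2.imwrite(f"pics/{name}.png",cv2.resize(im[v-h:v+h,u-w:u+w,::-1],None,fx=k,fy=k,interpolation=cv2.INTER_CUBIC));return im
E
python3 - <<'E'
from h import *
print(proj("top",[[0,0,0],[260,-568,400],[500,0,0]])*1.5625,proj("side",[[0,0,0],[260,-568,400],[500,0,0]])*1.5625)
for nm,z,p in[("stand",12,(355,348)),("mag",50,(434,350)),("mat",2,(528,360)),("holder",24,(614,355)),("yellow",20,(174,360))]:
    print(nm,ray("top",np.array(p)/1.5625,z).round())
im=np.load("pics/top0.npy")
cv2.imwrite("pics/c1.png",cv2.resize(im[200:255,205:420,::-1],(800,205),interpolation=cv2.INTER_CUBIC))
a=cv2.resize(im[200:250,212:297,::-1],(800,470),interpolation=cv2.INTER_CUBIC);cv2.imwrite("pics/c1.png",a)
E
```

```text
[[479.21640623 570.39592378]
 [866.51654518 479.42136609]
 [473.58462972 346.78338444]] [[129.4208297  435.63011091]
 [429.88000371 350.11042349]
 [394.66596635 375.82643123]]
stand [[497. 282.  12.]]
mag [[489.  97.  50.]]
mat [[ 468. -127.    2.]]
holder [[ 478. -321.   24.]]
yellow [[471. 705.  20.]]
```

View pics/c1.png

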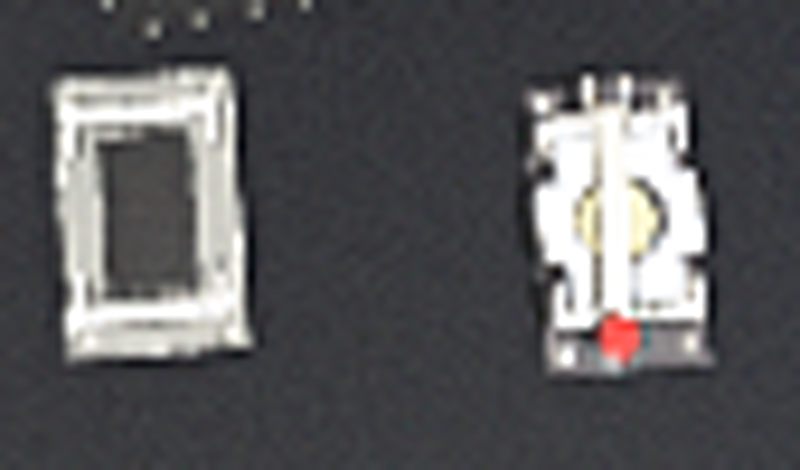

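```bash
python3 - <<'E'
from h import *
im=np.load("pics/top0.npy");k=8
def roi(u0,u1,v0,v1):return cv2.resize(im[v0:v1,u0:u1],None,fx=k,fy=k,interpolation=cv2.INTER_CUBIC).astype(float)
def rect(m,u0,v0,z,nm,cam="top",hull=True):
    c=max(cv2.findContours(m.astype(np.uint8),0,1)[0],key=cv2.contourArea)
    r=cv2.minAreaRect(c);b=(cv2.boxPoints(r)+.5)/k-.5+[u0,v0]
    w=ray(cam,b,z)[:,:2];e=[w[1]-w[0],w[2]-w[1]];L=[np.hypot(*x) for x in e];l=e[int(np.argmax(L))]
    a=np.degrees(np.arctan2(l[1],l[0]));a=(a+90)%180-90
    print(nm,"ctr",w.mean(0).round(1),"size",np.round(L,1),"yaw",round(a,2));return w
for nm,(u0,u1,v0,v1),z in[("stand",(212,245,200,245),21),("mag",(262,295,200,245),20),("holder",(370,415,205,248),20)]:
    r=roi(u0,u1,v0,v1);g=r.mean(2)
    for t in(80,110):rect(g>t,u0,v0,z,nm+str(t))
u0,u1,v0,v1=300,375,200,255;r=roi(u0,u1,v0,v1);rect((r[...,2]-r[...,0])>35,u0,v0,2,"mat")
# knob, both views
def red(n,img,box):
    u0,u1,v0,v1=box;r=img[v0:v1,u0:u1].astype(float);m=np.clip(r[...,0]-np.maximum(r[...,1],r[...,2])-40,0,60);y,x=np.mgrid[v0:v1,u0:u1];return np.array([(x*m).sum(),(y*m).sum()])/m.sum()
t=red("top",im,(262,295,220,250));s=red("side",np.load("pics/side0.npy"),(215,235,200,220))
print("knob",t,s,ray("top",t,65),ray("side",s,65))
a=np.vstack([cv2.resize(im[200:248,212:297,::-1],(800,450),interpolation=cv2.INTER_CUBIC)])
a=cv2.resize(im[205:250,368:418,::-1],(660,594),interpolation=cv2.INTER_CUBIC);cv2.imwrite("pics/c2.png",a)
E
```

```text
stand80 ctr [498.7 280.3] size [ 75.6 114.5] yaw 4.3
stand110 ctr [498.7 280.2] size [ 74.  112.7] yaw 4.04
mag80 ctr [494.3  96.8] size [ 69.5 119.2] yaw 4.57
mag110 ctr [494.6  96.7] size [ 67.6 117.7] yaw 4.72
holder80 ctr [ 480.7 -322. ] size [ 86.1 114.3] yaw 77.99
holder110 ctr [ 480.5 -321.9] size [ 84.2 113. ] yaw 77.8
mat ctr [ 471.3 -125.6] size [133.9 196.5] yaw 85.75
knob [277.37413623 235.40375123] [224.4135844  210.20780094] [[448.23038536  99.42750444  65.        ]] [[450.22902069 105.47421019  65.        ]]
```

View pics/c2.png

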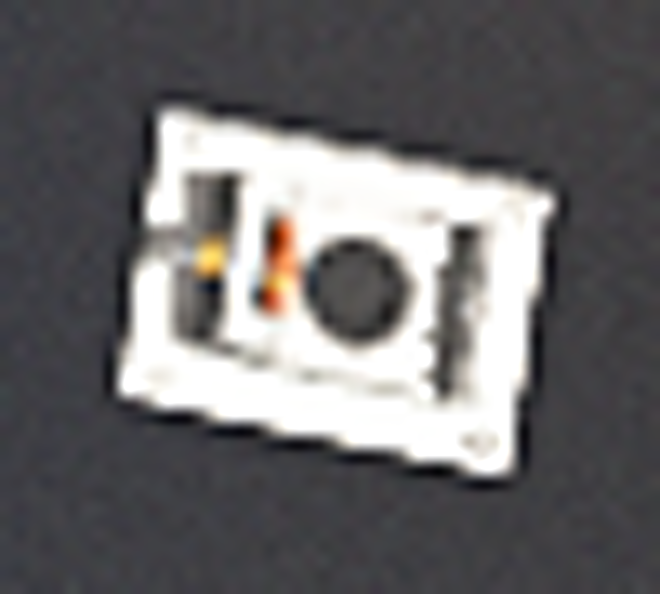

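```bash
cat >> h.py <<'E'
def plan(wps,s=None,maxs=38.,maxr=.078):
    """wps: (x,y,ztip,psi_deg,claw[,nmin]); prints 8-row calls"""
    s=s or read_state();p=np.array(s["eef_pos"],float);q=np.array(s["orientation"],float);Rc=R.from_quat(q[[1,2,3,0]])
    print("at",p.round(1),"tip",(p[2]-173).round(1),"psi",np.degrees(np.arctan2(*Rc.as_matrix()[[1,0],[0,0]])).round(1),"F",np.round(s["ft_force"],1),"w",round(float(s["width"]),1),"t",round(s["time"],2))
    rows=[]
    for w in wps:
        tgt=np.array([w[0],w[1],w[2]+173.]);Rt=R.from_euler("z",w[3],degrees=True)*R.from_euler("x",180,degrees=True)
        rv=(Rc.inv()*Rt).as_rotvec();n=int(max(np.ceil(np.linalg.norm(tgt-p)/maxs),np.ceil(np.abs(rv).max()/maxr),w[5] if len(w)>5 else 1))
        for i in range(n):
            Ri=Rc*R.from_rotvec(rv*i/n);d=Ri.inv().apply((tgt-p)/n)/40
            rows.append(list(d)+list(rv/n/.08)+[w[4]])
        p,Rc=tgt,Rt
    for i in range(0,len(rows),8):print("["+", ".join(",".join(f"{x:.3g}" if abs(x)>=.004 else "0" for x in np.round(r,3)) for r in rows[i:i+8])+"]")
    print(len(rows),"rows")
E
python3 - <<'E'
from h import *
plan([(450,101,150,170,.47)])
E
```

```text
at [ 260.3 -568.   403.9] tip 230.9 psi 24.6 F [0.1 0.3 0.5] w 85.4 t 0.1
[0.342,-0.401,0.062,0,0,-0.961,0.47, 0.372,-0.373,0.062,0,0,-0.961,0.47, 0.399,-0.344,0.062,0,0,-0.961,0.47, 0.424,-0.312,0.062,0,0,-0.961,0.47, 0.447,-0.278,0.062,0,0,-0.961,0.47, 0.467,-0.243,0.062,0,0,-0.961,0.47, 0.484,-0.207,0.062,0,0,-0.961,0.47, 0.499,-0.169,0.062,0,0,-0.961,0.47]
[0.51,-0.13,0.062,0,0,-0.961,0.47, 0.519,-0.09,0.062,0,0,-0.961,0.47, 0.524,-0.05,0.062,0,0,-0.961,0.47, 0.527,-0.01,0.062,0,0,-0.961,0.47, 0.526,0.031,0.062,0,0,-0.961,0.47, 0.522,0.071,0.061,0,0,-0.961,0.47, 0.515,0.111,0.061,0,0,-0.961,0.47, 0.505,0.15,0.061,0,0,-0.961,0.47]
[0.492,0.188,0.061,0,0,-0.961,0.47, 0.476,0.226,0.061,0,0,-0.961,0.47, 0.457,0.261,0.061,0,0,-0.961,0.47, 0.436,0.296,0.061,0,0,-0.961,0.47, 0.412,0.328,0.061,0,0,-0.961,0.47, 0.385,0.359,0.061,0,0,-0.961,0.47, 0.357,0.388,0.061,0,0,-0.961,0.47, 0.326,0.414,0.061,0,0,-0.961,0.47]
[0.293,0.438,0.061,0,0,-0.961,0.47, 0.259,0.459,0.061,0,0,-0.961,0.47, 0.223,0.477,0.061,0,0,-0.961,0.47, 0.185,0.493,0.061,0,0,-0.961,0.47, 0.147,0.506,0.061,0,0,-0.961,0.47, 0.108,0.516,0.061,0,0,-0.961,0.47, 0.068,0.522,0.061,0,0,-0.961,0.47, 0.027,0.526,0.061,0,0,-0.961,0.47]
[-0.013,0.527,0.061,0,0,-0.961,0.47]
33 rows
```

Call:
servo_tool:
  plan: [0.34, -0.4, 0.06, 0, 0, -0.96, 0.47, 0.37, -0.37, 0.06, 0, 0, -0.96, 0.47, 0.4, -0.34, 0.06, 0, 0, -0.96, 0.47, 0.42, -0.31, 0.06, 0, 0, -0.96, 0.47, 0.45, -0.28, 0.06, 0, 0, -0.96, 0.47, 0.47, -0.24, 0.06, 0, 0, -0.96, 0.47, 0.48, -0.21, 0.06, 0, 0, -0.96, 0.47, 0.5, -0.17, 0.06, 0, 0, -0.96, 0.47]

```text
time: 0.9
eef_pos: [306.5, -405.4, 385.1]
orientation: [-0.0, 0.866, 0.5, -0.0]
ft_force: [-0.9, 0.0, -0.1]
width: 39.9
```

Call:
servo_tool:
  plan: [0.51, -0.13, 0.06, 0, 0, -0.96, 0.47, 0.52, -0.09, 0.06, 0, 0, -0.96, 0.47, 0.52, -0.05, 0.06, 0, 0, -0.96, 0.47, 0.53, -0.01, 0.06, 0, 0, -0.96, 0.47, 0.53, 0.03, 0.06, 0, 0, -0.96, 0.47, 0.52, 0.07, 0.06, 0, 0, -0.96, 0.47, 0.51, 0.11, 0.06, 0, 0, -0.96, 0.47, 0.5, 0.15, 0.06, 0, 0, -0.96, 0.47]

```text
time: 1.7
eef_pos: [352.7, -243.4, 366.0]
orientation: [-0.0, 0.674, 0.739, -0.0]
ft_force: [0.1, 0.4, -0.1]
width: 40.2
```

Call:
servo_tool:
  plan: [0.49, 0.19, 0.06, 0, 0, -0.96, 0.47, 0.48, 0.23, 0.06, 0, 0, -0.96, 0.47, 0.46, 0.26, 0.06, 0, 0, -0.96, 0.47, 0.44, 0.3, 0.06, 0, 0, -0.96, 0.47, 0.41, 0.33, 0.06, 0, 0, -0.96, 0.47, 0.38, 0.36, 0.06, 0, 0, -0.96, 0.47, 0.36, 0.39, 0.06, 0, 0, -0.96, 0.47, 0.33, 0.41, 0.06, 0, 0, -0.96, 0.47]

```text
time: 2.5
eef_pos: [399.5, -80.4, 346.9]
orientation: [0.0, 0.418, 0.909, 0.0]
ft_force: [-0.1, -0.1, 0.2]
width: 40.1
```

Call:
servo_tool:
  plan: [0.29, 0.44, 0.06, 0, 0, -0.96, 0.47, 0.26, 0.46, 0.06, 0, 0, -0.96, 0.47, 0.22, 0.48, 0.06, 0, 0, -0.96, 0.47, 0.18, 0.49, 0.06, 0, 0, -0.96, 0.47, 0.15, 0.51, 0.06, 0, 0, -0.96, 0.47, 0.11, 0.52, 0.06, 0, 0, -0.96, 0.47, 0.07, 0.52, 0.06, 0, 0, -0.96, 0.47, 0.03, 0.53, 0.06, 0, 0, -0.96, 0.47]

```text
time: 3.3
eef_pos: [445.8, 82.1, 327.6]
orientation: [-0.0, 0.124, 0.992, 0.0]
ft_force: [0.6, -0.2, -0.4]
width: 40.3
```

```bash
python3 - <<'E'
from h import *
plan([(449,100,100,178,.47),(449,100,60,178,.47)],maxs=30)
crop("side",(230,215),50,65,6,"s1")
E
```

```text
at [445.8  82.1 327.6] tip 154.6 psi 165.8 F [ 0.6 -0.2 -0.4] w 40.3 t 3.3
[0.011,0.151,0.455,0,0,-0.888,0.47, 0,0.151,0.455,0,0,-0.888,0.47, -0.011,0.151,0.455,0,0,-0.888,0.47, 0,0,0.5,0,0,0,0.47, 0,0,0.5,0,0,0,0.47]
5 rows
```

View pics/s1.png

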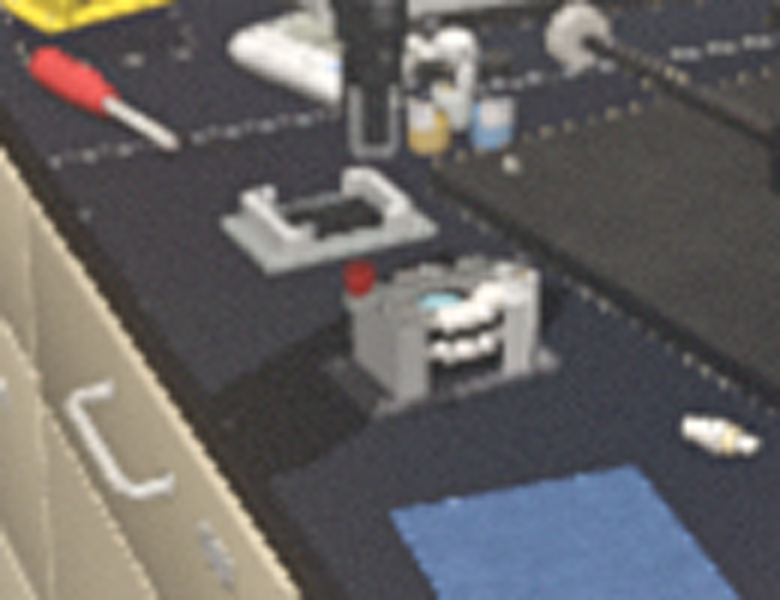

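Call:
servo_tool:
  plan: [0.01, 0.15, 0.46, 0, 0, -0.89, 0.47, 0, 0.15, 0.46, 0, 0, -0.89, 0.47, -0.01, 0.15, 0.46, 0, 0, -0.89, 0.47, 0, 0, 0.5, 0, 0, 0, 0.47, 0, 0, 0.55, 0, 0, 0, 0.47, 0, 0, 0, 0, 0, 0, 0.3]

```text
time: 3.95
eef_pos: [447.9, 98.5, 228.5]
orientation: [-0.002, 0.019, 1.0, -0.0]
ft_force: [0.3, -0.7, 0.3]
width: 26.9
```

```bash
python3 - <<'E'
from h import *
im=crop("top",(278,225),25,33,12,"t1")
W=[];piv=np.array([540.6,100.5])
for a in np.arange(177,52,-9):
    r=np.radians(a);W.append((piv[0]+92*np.cos(r),piv[1]+92*np.sin(r),58,a,.3))
W=W[1:]
plan(W)
E
```

```text
at [448.3  98.7 229.8] tip 56.8 psi 177.8 F [-0.1  0.5  0.6] w 25.7 t 4.0
[-0.012,0.175,-0.01,0,-0.012,0.714,0.3, 0,0.175,-0.01,0,-0.012,0.714,0.3, 0.008,0.175,-0.01,0,-0.012,0.714,0.3, -0.009,0.12,0,0,0,0.654,0.3, 0,0.12,0,0,0,0.654,0.3, 0,0.12,0,0,0,0.654,0.3, -0.009,0.12,0,0,0,0.654,0.3, 0,0.12,0,0,0,0.654,0.3]
[0,0.12,0,0,0,0.654,0.3, -0.009,0.12,0,0,0,0.654,0.3, 0,0.12,0,0,0,0.654,0.3, 0,0.12,0,0,0,0.654,0.3, -0.009,0.12,0,0,0,0.654,0.3, 0,0.12,0,0,0,0.654,0.3, 0,0.12,0,0,0,0.654,0.3, -0.009,0.12,0,0,0,0.654,0.3]
[0,0.12,0,0,0,0.654,0.3, 0,0.12,0,0,0,0.654,0.3, -0.009,0.12,0,0,0,0.654,0.3, 0,0.12,0,0,0,0.654,0.3, 0,0.12,0,0,0,0.654,0.3, -0.009,0.12,0,0,0,0.654,0.3, 0,0.12,0,0,0,0.654,0.3, 0,0.12,0,0,0,0.654,0.3]
[-0.009,0.12,0,0,0,0.654,0.3, 0,0.12,0,0,0,0.654,0.3, 0,0.12,0,0,0,0.654,0.3, -0.009,0.12,0,0,0,0.654,0.3, 0,0.12,0,0,0,0.654,0.3, 0,0.12,0,0,0,0.654,0.3, -0.009,0.12,0,0,0,0.654,0.3, 0,0.12,0,0,0,0.654,0.3]
[0,0.12,0,0,0,0.654,0.3, -0.009,0.12,0,0,0,0.654,0.3, 0,0.12,0,0,0,0.654,0.3, 0,0.12,0,0,0,0.654,0.3, -0.009,0.12,0,0,0,0.654,0.3, 0,0.12,0,0,0,0.654,0.3, 0,0.12,0,0,0,0.654,0.3]
39 rows
```

View pics/t1.png

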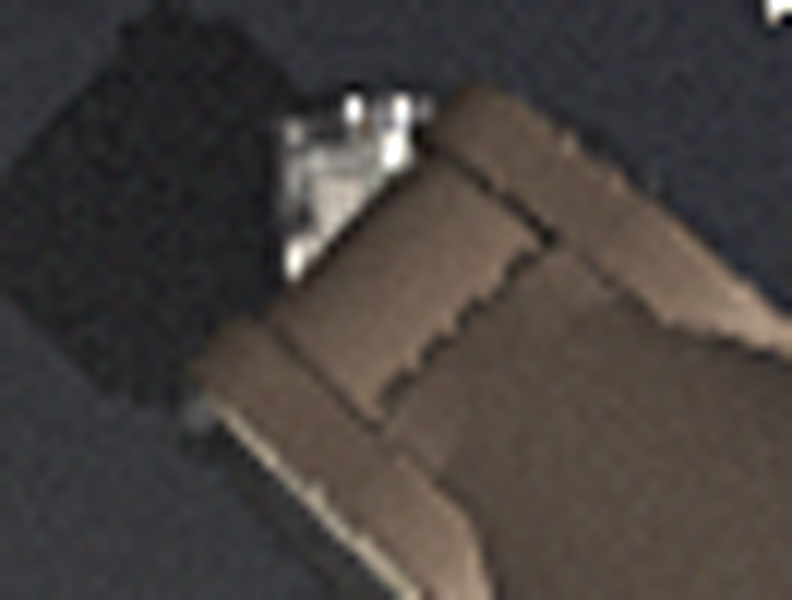

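Call:
servo_tool:
  plan: [-0.007, 0.175, 0, 0, 0, 0.95, 0.3, -0.007, 0.175, 0, 0, 0, 0.95, 0.3, -0.007, 0.175, 0, 0, 0, 0.95, 0.3, -0.007, 0.175, 0, 0, 0, 0.95, 0.3, -0.007, 0.175, 0, 0, 0, 0.95, 0.3, -0.007, 0.175, 0, 0, 0, 0.95, 0.3, -0.007, 0.175, 0, 0, 0, 0.95, 0.3, -0.007, 0.175, 0, 0, 0, 0.95, 0.3]

```text
time: 4.8
eef_pos: [467.9, 150.8, 232.0]
orientation: [0.0, 0.32, 0.948, 0.001]
ft_force: [-0.0, 0.3, 0.3]
width: 25.7
```

Call:
servo_tool:
  plan: [-0.007, 0.175, 0, 0, 0, 0.95, 0.3, -0.007, 0.175, 0, 0, 0, 0.95, 0.3, -0.007, 0.175, 0, 0, 0, 0.95, 0.3, -0.007, 0.175, 0, 0, 0, 0.95, 0.3, -0.007, 0.175, 0, 0, 0, 0.95, 0.3, -0.007, 0.175, 0, 0, 0, 0.95, 0.3, -0.007, 0.175, 0, 0, 0, 0.95, 0.3, -0.007, 0.175, 0, 0, 0, 0.95, 0.3]

```text
time: 5.6
eef_pos: [513.0, 182.8, 232.1]
orientation: [-0.0, 0.588, 0.809, 0.001]
ft_force: [0.2, -0.0, 0.1]
width: 25.2
```

```bash
python3 - <<'E'
from h import *
s=read_state();p=s["eef_pos"];print(np.hypot(p[0]-540.6,p[1]-100.5),np.degrees(np.arctan2(p[1]-100.5,p[0]-540.6)))
plan([])
E
```

```text
86.79930147331567 108.52388097351583
at [513.  182.8 232.1] tip 59.1 psi 107.9 F [ 0.2 -0.   0.1] w 25.2 t 5.6
0 rows
```

Call:
servo_tool:
  plan: [0.06, 0.175, 0, 0, 0, 0.95, 0.3, 0.06, 0.175, 0, 0, 0, 0.95, 0.3, 0, 0.175, 0, 0, 0, 0.95, 0.3, 0, 0.175, 0, 0, 0, 0.95, 0.3, 0, 0.175, 0, 0, 0, 0.95, 0.3, 0, 0.175, 0, 0, 0, 0.95, 0.3, 0, 0.175, 0, 0, 0, 0.95, 0.3, 0, 0.175, 0, 0, 0, 0.95, 0.3]

```text
time: 6.4
eef_pos: [566.8, 189.9, 232.2]
orientation: [-0.0, 0.803, 0.595, 0.001]
ft_force: [0.1, 0.2, -0.0]
width: 25.8
```

Call:
servo_tool:
  plan: [0, 0.175, 0, 0, 0, 0.95, 0.3, 0, 0.175, 0, 0, 0, 0.95, 0.3, 0, 0.175, 0, 0, 0, 0.95, 0.3, 0, 0, -0.5, 0, 0, 0, 0.3, 0, 0, -0.9, 0, 0, 0, 0.5, 0, 0, -0.9, 0, 0, 0, 0.5, 0, 0, -0.9, 0, 0, 0, 0.7, 0, 0, -0.9, 0, 0, 0, 0.85]

```text
time: 7.2
eef_pos: [585.6, 182.2, 397.9]
orientation: [-0.001, 0.865, 0.502, 0.001]
ft_force: [0.7, 0.4, -0.2]
width: 70.1
```

```bash
python3 - <<'E'
from h import *
plan([(440,-70,190,40,.9)])
E
```

```text
at [585.6 182.2 397.9] tip 224.9 psi 60.2 F [ 0.7  0.4 -0.2] w 70.1 t 7.2
[-0.91,0,0.107,0,-0.004,0.551,0.9, -0.909,0.037,0.107,0,-0.004,0.551,0.9, -0.907,0.077,0.107,0,-0.004,0.551,0.9, -0.903,0.117,0.108,0,-0.004,0.551,0.9, -0.897,0.156,0.108,0,-0.004,0.551,0.9, -0.889,0.196,0.108,0,-0.004,0.551,0.9, -0.879,0.235,0.108,0,-0.004,0.551,0.9, -0.868,0.273,0.109,0,-0.004,0.551,0.9]
8 rows
```

Call:
servo_tool:
  plan: [-0.91, 0, 0, 0, 0, 0.55, 0.85, -0.91, 0.04, 0, 0, 0, 0.55, 0.85, -0.91, 0.08, 0, 0, 0, 0.55, 0.85, -0.9, 0.12, 0, 0, 0, 0.55, 0.85, -0.9, 0.16, 0, 0, 0, 0.55, 0.85, -0.89, 0.2, 0, 0, 0, 0.55, 0.85, -0.88, 0.24, 0, 0, 0, 0.55, 0.85, -0.87, 0.27, 0, 0, 0, 0.55, 0.85]

```text
time: 8.0
eef_pos: [439.7, -71.7, 396.2]
orientation: [-0.0, 0.94, 0.342, 0.001]
ft_force: [0.3, -0.1, 0.9]
width: 72.8
```

```bash
python3 - <<'E'
from h import *
im=crop("top",(273,225),25,33,12,"t2")
print(proj("top",[[495,97,48],[589,179,65]]))
print(*[np.round(ray("top",[[273-33,225-25]],48),1)])
plan([])
E
```

```text
[[277.64774094 222.48368507]
 [254.69530467 196.06148049]]
[[577.2 232.6  48. ]]
at [437.  -76.8 396. ] tip 223.0 psi 39.5 F [-3.6 -4.5 -0.8] w 72.2 t 8.05
0 rows
```

View pics/t2.png

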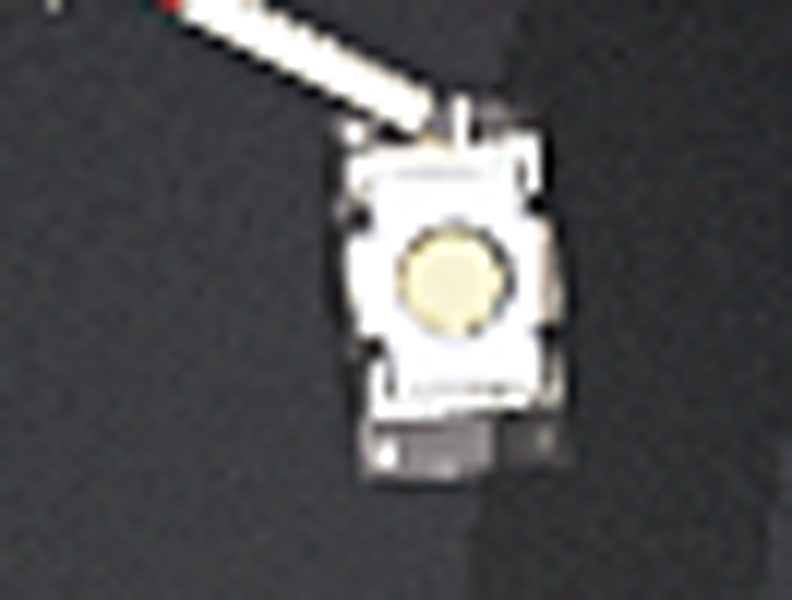

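```bash
python3 - <<'E'
from h import *
k=8
def up(im,u0,u1,v0,v1):return cv2.resize(im[v0:v1,u0:u1],None,fx=k,fy=k,interpolation=cv2.INTER_CUBIC).astype(float)
def blobs(m,u0,v0,z,nm,near=None):
    n,l,st,c=cv2.connectedComponentsWithStats(m.astype(np.uint8))
    for i in range(1,n):
        if st[i,4]>700:
            uv=(c[i]+.5)/k-.5+[u0,v0];print(nm,uv.round(2),ray("top",uv,z)[0,:2].round(1),"area px",st[i,4]/64,"bb",st[i,2]/k,st[i,3]/k)
t2=np.load("pics/t2.npy");t0=np.load("pics/top0.npy")
r=up(t2,270,286,214,232);blobs((r[...,0]-r[...,2])>25,270,214,46,"magbore")
b=(r.min(2)<200);blobs(b,270,214,47,"magbore<200")
r=up(t0,388,404,218,236);blobs(r.mean(2)<120,388,218,23,"holdbore")
for nm,im,bx,z in[("stand in",t0,(219,236,209,236),8)]:
    r=up(im,*bx);blobs(r.mean(2)<100,bx[0],bx[2],z,nm)
# white cheeks+spacer rect in t2
u0,u1,v0,v1=264,292,211,236;r=up(t2,u0,u1,v0,v1);m=(r.min(2)>150).astype(np.uint8);m=cv2.morphologyEx(m,cv2.MORPH_OPEN,np.ones((33,33)))
for c in cv2.findContours(m,0,1)[0]:
    if cv2.contourArea(c)>3000:
        bb=(cv2.boxPoints(cv2.minAreaRect(c))+.5)/k-.5+[u0,v0];w=ray("top",bb,48)[:,:2];print("white",w.mean(0).round(1),np.linalg.norm(w[1]-w[0]).round(1),np.linalg.norm(w[2]-w[1]).round(1),np.degrees(np.arctan2(*(w[1]-w[0])[::-1])).round(1))
# bar direction and knob
r=t2[190:215,240:262].astype(float);mm=np.clip(r[...,0]-np.maximum(r[...,1],r[...,2])-40,0,60);y,x=np.mgrid[190:215,240:262]
kb=np.array([(x*mm).sum(),(y*mm).sum()])/mm.sum();K=ray("top",kb,66)[0,:2];print("knob",kb,K)
E
```

```text
magbore [276.92 222.92] [493.6  99.6] area px 56.515625 bb 9.0 8.75
magbore<200 [284.59 221.2 ] [499.6  71.9] area px 25.546875 bb 3.125 18.0
magbore<200 [277.86 222.28] [495.8  96.2] area px 37.171875 bb 10.25 9.875
holdbore [401.88 227.72] [ 476.4 -352.7] area px 21.296875 bb 3.25 12.875
holdbore [394.5  226.54] [ 480.7 -326.6] area px 46.65625 bb 8.0 7.875
stand in [227.26 222.23] [499.5 281.8] area px 155.65625 bb 10.5 18.25
white [479.1 101.8] 56.2 53.7 -90.2
white [521.3 101.9] 46.0 27.1 -90.3
knob [253.53617811 197.5742115 ] [583.40023008 183.16880845]
```

```bash
python3 - <<'E'
from h import *
plan([(494.3,97.8,90,4.5,1),(494.3,97.8,35,4.5,1,3)])
E
```

```text
at [437.  -76.8 396. ] tip 223.0 psi 39.5 F [-3.6 -4.5 -0.8] w 72.2 t 8.05
[0.485,-0.308,0.415,0,0,0.954,1, 0.461,-0.344,0.415,0,0,0.954,1, 0.433,-0.378,0.415,0,0,0.954,1, 0.403,-0.41,0.415,0,0,0.954,1, 0.371,-0.439,0.415,0,0,0.954,1, 0.336,-0.466,0.415,0,0,0.954,1, 0.299,-0.49,0.415,0,0,0.954,1, 0.261,-0.511,0.415,0,0,0.954,1]
[0,0,0.458,0,0,0,1, 0,0,0.458,0,0,0,1, 0,0,0.458,0,0,0,1]
11 rows
```

Call:
servo_tool:
  plan: [0.48, -0.31, 0.41, 0, 0, 0.95, 1, 0.46, -0.34, 0.41, 0, 0, 0.95, 1, 0.43, -0.38, 0.41, 0, 0, 0.95, 1, 0.4, -0.41, 0.41, 0, 0, 0.95, 1, 0.37, -0.44, 0.41, 0, 0, 0.95, 1, 0.34, -0.47, 0.41, 0, 0, 0.95, 1, 0.3, -0.49, 0.41, 0, 0, 0.95, 1, 0.26, -0.51, 0.41, 0, 0, 0.95, 1]

```text
time: 8.85
eef_pos: [496.4, 105.7, 264.1]
orientation: [-0.001, 0.999, 0.044, 0.001]
ft_force: [0.2, -0.1, -0.8]
width: 85.6
```

Call:
servo_tool:
  plan: [0, 0, 0, 0, 0, 0, 1]

```text
time: 8.95
eef_pos: [495.9, 107.9, 262.8]
orientation: [-0.001, 0.999, 0.046, -0.001]
ft_force: [-0.0, 0.3, 1.1]
width: 85.4
```

```bash
python3 - <<'E'
from h import *
plan([(494.3,97.8,35,4.5,1,3)])
E
```

```text
at [495.9 107.9 262.8] tip 89.8 psi 5.3 F [-0.   0.3  1.1] w 85.4 t 8.95
[-0.021,0.084,0.456,-0.01,0.004,0.06,1, -0.021,0.084,0.456,-0.01,0.004,0.06,1, -0.02,0.083,0.456,-0.01,0.004,0.06,1]
3 rows
```

Call:
servo_tool:
  plan: [-0.02, 0.13, 0.3, -0.01, 0, 0.09, 1, -0.02, 0.12, 0.3, -0.01, 0, 0.09, 1, 0, 0, 0.38, 0, 0, 0, 1, 0, 0, 0.38, 0, 0, 0, 1, 0, 0, 0, 0, 0, 0, 1, 0, 0, 0, 0, 0, 0, 1]

```text
time: 9.55
eef_pos: [495.1, 92.7, 209.1]
orientation: [0.001, 0.999, 0.037, -0.0]
ft_force: [-0.7, 0.1, -0.5]
width: 85.4
```

Call:
servo_tool:
  plan: [0, 0, 0, 0, 0, 0, 0.7, 0, 0, 0, 0, 0, 0, 0.6, 0, 0, 0, 0, 0, 0, 0.6, 0, 0, 0, 0, 0, 0, 0.6, 0, 0, 0, 0, 0, 0, 0.6]
  force: 30

```text
time: 10.05
eef_pos: [495.5, 96.9, 210.8]
orientation: [-0.001, 0.999, 0.039, 0.002]
ft_force: [-2.7, 10.6, 7.6]
width: 61.1
```

```bash
python3 - <<'E'
from h import *
plan([])
E
```

```text
at [495.5  96.9 210.8] tip 37.8 psi 4.4 F [-2.7 10.6  7.6] w 61.1 t 10.05
0 rows
```

Call:
servo_tool:
  plan: [0, -0.06, 0, 0, 0, 0, 0.6, 0, -0.06, 0, 0, 0, 0, 0.6, 0, 0, -0.2, 0, 0, 0, 0.6, 0, 0, -0.3, 0, 0, 0, 0.6, 0, 0, -0.4, 0, 0, 0, 0.6, 0, 0, -0.6, 0, 0, 0, 0.6, 0, 0, -0.2, 0, 0, 0, 0.6]

```text
time: 10.75
eef_pos: [495.5, 98.7, 279.9]
orientation: [0.0, 0.999, 0.037, 0.002]
ft_force: [-1.1, -0.5, -0.6]
width: 60.8
```

```bash
python3 - <<'E'
from h import *
s=read_state();plan([(499.6,281.7,95,4.2,.6)],maxs=30)
import json;print([np.round(read_state()["eef_pos"],1) for _ in range(3)])
E
```

```text
at [495.5  98.7 279.9] tip 106.9 psi 4.3 F [-1.1 -0.5 -0.6] w 60.8 t 10.75
[0.063,-0.651,0.042,0,-0.007,0,0.6, 0.063,-0.651,0.042,0,-0.007,0,0.6, 0.063,-0.651,0.042,0,-0.007,0,0.6, 0.063,-0.651,0.042,0,-0.007,0,0.6, 0.063,-0.651,0.042,0,-0.007,0,0.6, 0.063,-0.651,0.042,0,-0.007,0,0.6, 0.063,-0.651,0.042,0,-0.007,0,0.6]
7 rows
[array([495.5,  98.7, 279.9]), array([495.5,  98.7, 279.9]), array([495.5,  98.7, 279.9])]
```

Call:
servo_tool:
  plan: [0.06, -0.65, 0.04, 0, 0, 0, 0.6, 0.06, -0.65, 0.04, 0, 0, 0, 0.6, 0.06, -0.65, 0.04, 0, 0, 0, 0.6, 0.06, -0.65, 0.04, 0, 0, 0, 0.6, 0.06, -0.65, 0.04, 0, 0, 0, 0.6, 0.06, -0.65, 0.04, 0, 0, 0, 0.6, 0.06, -0.65, 0.04, 0, 0, 0, 0.6, 0, 0, 0, 0, 0, 0, 0.6]

```text
time: 11.55
eef_pos: [497.1, 285.4, 265.5]
orientation: [-0.0, 0.999, 0.04, 0.0]
ft_force: [-0.2, 0.5, -1.0]
width: 60.6
```

Call:
servo_tool:
  plan: [0, 0, 0.3, 0, 0, 0, 0.6, 0, 0, 0.1, 0, 0, 0, 0.6]

```text
time: 11.75
eef_pos: [497.8, 279.9, 248.1]
orientation: [0.002, 0.999, 0.037, -0.001]
ft_force: [-0.2, -0.6, -1.1]
width: 60.7
```

```bash
python3 - <<'E'
from h import *
plan([(500.5,281.7,30,4.2,.6,3)])
im=camera("side");np.save("pics/s2.npy",im)
plan([])
c=proj("side",[499.6,281.7,20])[0];print(c)
u,v=map(int,c);cv2.imwrite("pics/s2.png",cv2.resize(im[max(v-40,0):v+30,u-45:u+45,::-1],None,fx=8,fy=8,interpolation=cv2.INTER_CUBIC))
E
```

```text
at [497.8 279.9 248.1] tip 75.1 psi 4.2 F [-0.2 -0.6 -1.1] w 60.7 t 11.75
[0.024,-0.015,0.376,0.014,0.006,0,0.6, 0.024,-0.014,0.376,0.014,0.006,0,0.6, 0.024,-0.014,0.376,0.014,0.006,0,0.6]
3 rows
at [497.7 279.7 247.8] tip 74.8 psi 4.2 F [-0.3 -0.2 -1. ] w 60.9 t 11.8
0 rows
[219.2037148  198.29263505]
```

View pics/s2.png

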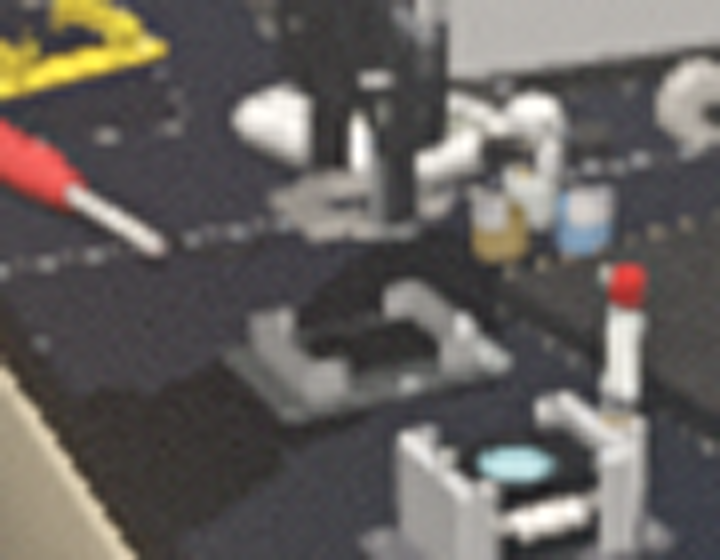

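Call:
servo_tool:
  plan: [0.04, -0.02, 0.3, 0, 0, 0, 0.6, 0.03, -0.02, 0.3, 0, 0, 0, 0.6, 0, 0, 0.3, 0, 0, 0, 0.6, 0, 0, 0.3, 0, 0, 0, 0.6, 0, 0, 0.2, 0, 0, 0, 0.6, 0, 0, 0.1, 0, 0, 0, 0.6, 0, 0, 0, 0, 0, 0, 0.6]

```text
time: 12.5
eef_pos: [500.5, 283.0, 188.9]
orientation: [0.001, 0.999, 0.037, -0.0]
ft_force: [-0.5, -0.6, 0.1]
width: 60.8
```

```bash
python3 - <<'E'
from h import *
plan([(500.6,281.7,8.5,4.2,.6,2)])
E
```

```text
at [500.5 283.  188.9] tip 15.9 psi 4.3 F [-0.5 -0.6  0.1] w 60.8 t 12.5
[0,0.016,0.092,0.013,0.006,0.009,0.6, 0,0.016,0.092,0.013,0.006,0.009,0.6]
2 rows
```

Call:
servo_tool:
  plan: [0, 0.03, 0.06, 0, 0, 0, 0.6, 0, 0, 0.06, 0, 0, 0, 0.6, 0, 0, 0.05, 0, 0, 0, 0.6, 0, 0, 0, 0, 0, 0, 0.6]

```text
time: 12.9
eef_pos: [500.7, 281.8, 182.7]
orientation: [0.001, 0.999, 0.037, 0.0]
ft_force: [-0.2, -1.2, -0.8]
width: 60.6
```

Call:
servo_tool:
  plan: [0, 0, 0.05, 0, 0, 0, 0.6, 0, 0, 0.05, 0, 0, 0, 0.6, 0, 0, 0, 0, 0, 0, 0.6]

```text
time: 13.2
eef_pos: [501.0, 282.0, 180.6]
orientation: [0.0, 0.999, 0.037, 0.001]
ft_force: [-5.4, -2.9, 17.7]
width: 61.0
```

Call:
servo_tool:
  plan: [0, 0, -0.06, 0, 0, 0, 0.75, 0, 0, 0, 0, 0, 0, 0.9, 0, 0, 0, 0, 0, 0, 1, 0, 0, -0.3, 0, 0, 0, 1, 0, 0, -0.6, 0, 0, 0, 1, 0, 0, -0.8, 0, 0, 0, 1, -0.05, 0.3, -0.4, 0, 0, 0, 1, -0.05, 0.6, 0, 0, 0, 0, 1]

```text
time: 14.0
eef_pos: [499.9, 247.8, 268.7]
orientation: [-0.001, 0.999, 0.039, 0.002]
ft_force: [0.2, -0.4, -0.3]
width: 85.4
```

Call:
servo_tool:
  plan: [0, 0.7, 0, 0, 0, 0, 1, 0, 0.7, 0, 0, 0, 0, 1, 0, 0.7, 0, 0, 0, 0, 1, 0, 0.7, 0, 0, 0, 0, 1, 0, 0.5, 0, 0, 0, 0, 1, 0, 0.2, 0, 0, 0, 0, 1, 0, 0, 0, 0, 0, 0, 1, 0, 0, 0, 0, 0, 0, 1]

```text
time: 14.8
eef_pos: [509.9, 107.3, 265.7]
orientation: [0.0, 0.999, 0.038, 0.0]
ft_force: [-0.2, 0.8, 0.7]
width: 85.1
```

```bash
python3 - <<'E'
from h import *
plan([(495,97.8,32,4.5,1,3)])
E
```

```text
at [509.9 107.3 265.7] tip 92.7 psi 4.3 F [-0.2  0.8  0.7] w 85.1 t 14.8
[-0.13,0.069,0.506,0,0,-0.013,1, -0.13,0.069,0.506,0,0,-0.013,1, -0.13,0.069,0.506,0,0,-0.013,1]
3 rows
```

Call:
servo_tool:
  plan: [-0.19, 0.11, 0.3, 0, 0, 0, 1, -0.19, 0.1, 0.3, 0, 0, 0, 1, 0, 0, 0.2, 0, 0, 0, 1, 0, 0, 0, 0, 0, 0, 1, 0, 0, 0, 0, 0, 0, 1]

```text
time: 15.3
eef_pos: [495.8, 97.5, 233.6]
orientation: [0.001, 0.999, 0.038, 0.0]
ft_force: [0.7, -0.6, 0.6]
width: 85.3
```

```bash
python3 - <<'E'
from h import *
plan([(495,97.8,32,4.5,1,3)])
E
```

```text
at [495.8  97.5 233.6] tip 60.6 psi 4.3 F [ 0.7 -0.6  0.6] w 85.3 t 15.3
[-0.007,0,0.239,0.005,0,-0.012,1, -0.007,0,0.239,0.005,0,-0.012,1, -0.007,0,0.239,0.005,0,-0.012,1]
3 rows
```

Call:
servo_tool:
  plan: [-0.01, 0, 0.3, 0, 0, 0, 1, -0.01, 0, 0.25, 0, 0, 0, 1, 0, 0, 0.15, 0, 0, 0, 0.9, 0, 0, 0, 0, 0, 0, 0.75, 0, 0, 0, 0, 0, 0, 0.6, 0, 0, 0, 0, 0, 0, 0.4, 0, 0, 0, 0, 0, 0, 0.4, 0, 0, 0, 0, 0, 0, 0.4]
  force: 30

```text
time: 16.1
eef_pos: [494.6, 97.5, 205.9]
orientation: [0.0, 0.999, 0.038, 0.0]
ft_force: [-1.6, 5.0, 1.8]
width: 42.8
```

Call:
servo_tool:
  plan: [0, 0, 0, 0, 0, 0, 0.4, 0, 0, 0, 0, 0, 0, 0.4]

```text
time: 16.3
eef_pos: [494.6, 97.6, 205.9]
orientation: [0.0, 0.999, 0.038, 0.001]
ft_force: [-1.0, 5.3, 1.3]
width: 42.8
```

Call:
servo_tool:
  plan: [0, -0.05, 0, 0, 0, 0, 0.4, 0, 0, -0.15, 0, 0, 0, 0.4, 0, 0, -0.25, 0, 0, 0, 0.4, 0, 0, -0.35, 0, 0, 0, 0.4, 0, 0, -0.4, 0, 0, 0, 0.4, 0, 0, -0.4, 0, 0, 0, 0.4, 0, 0, -0.1, 0, 0, 0, 0.4]

```text
time: 17.0
eef_pos: [495.0, 98.4, 273.6]
orientation: [0.001, 0.999, 0.037, 0.002]
ft_force: [0.4, -0.2, -1.4]
width: 43.6
```

```bash
python3 - <<'E'
from h import *
plan([(467.7,-173.5,70,-4.2,.4)],maxs=26)
E
```

```text
at [495.   98.4 273.6] tip 100.6 psi 4.2 F [ 0.4 -0.2 -1.4] w 43.6 t 17.0
[-0.108,0.612,0.07,0,-0.004,0.167,0.4, -0.1,0.613,0.07,0,-0.004,0.167,0.4, -0.091,0.614,0.07,0,-0.004,0.167,0.4, -0.083,0.615,0.07,0,-0.004,0.167,0.4, -0.075,0.616,0.07,0,-0.004,0.167,0.4, -0.067,0.617,0.07,0,-0.004,0.167,0.4, -0.058,0.618,0.07,0,-0.004,0.167,0.4, -0.05,0.619,0.07,0,-0.004,0.167,0.4]
[-0.042,0.62,0.07,0,-0.004,0.167,0.4, -0.033,0.62,0.07,0,-0.004,0.167,0.4, -0.025,0.621,0.07,0,-0.004,0.167,0.4]
11 rows
```

Call:
servo_tool:
  plan: [-0.1, 0.61, 0, 0, 0, 0.17, 0.4, -0.1, 0.61, 0, 0, 0, 0.17, 0.4, -0.09, 0.61, 0, 0, 0, 0.17, 0.4, -0.08, 0.62, 0.05, 0, 0, 0.17, 0.4, -0.08, 0.62, 0.1, 0, 0, 0.17, 0.4, -0.07, 0.62, 0.1, 0, 0, 0.17, 0.4, -0.06, 0.62, 0.1, 0, 0, 0.17, 0.4, -0.05, 0.62, 0.1, 0, 0, 0.17, 0.4]

```text
time: 17.8
eef_pos: [474.1, -100.5, 253.6]
orientation: [0.001, 1.0, -0.018, -0.0]
ft_force: [-0.2, -1.0, -0.4]
width: 42.8
```

Call:
servo_tool:
  plan: [-0.04, 0.62, 0.1, 0, 0, 0.17, 0.4, -0.03, 0.62, 0.1, 0, 0, 0.17, 0.4, -0.02, 0.6, 0.1, 0, 0, 0.17, 0.4, 0, 0, 0.3, 0, 0, 0, 0.4, 0, 0, 0.4, 0, 0, 0, 0.4, 0, 0, 0.4, 0, 0, 0, 0.4, 0, 0, 0.2, 0, 0, 0, 0.4, 0, 0, 0, 0, 0, 0, 0.4]

```text
time: 18.6
eef_pos: [467.0, -172.2, 188.7]
orientation: [0.0, 0.999, -0.037, -0.001]
ft_force: [-0.3, 0.8, -1.5]
width: 43.2
```

```bash
python3 - <<'E'
from h import *
plan([(467.7,-173.5,4.9,-4.2,.4,3)])
E
```

```text
at [ 467.  -172.2  188.7] tip 15.7 psi -4.3 F [-0.3  0.8 -1.5] w 43.2 t 18.6
[0.007,0.01,0.09,0.004,0.009,-0.005,0.4, 0.007,0.01,0.09,0.004,0.009,-0.005,0.4, 0.007,0.01,0.09,0.004,0.009,-0.005,0.4]
3 rows
```

Call:
servo_tool:
  plan: [0, 0, 0.1, 0, 0, 0, 0.4, 0, 0, 0.1, 0, 0, 0, 0.4, 0, 0, 0.06, 0, 0, 0, 0.4, 0, 0, 0.02, 0, 0, 0, 0.4, 0, 0, 0, 0, 0, 0, 0.4]

```text
time: 19.1
eef_pos: [467.4, -172.8, 178.8]
orientation: [0.001, 0.999, -0.038, 0.0]
ft_force: [-0.8, -0.4, -0.6]
width: 43.2
```

Call:
servo_tool:
  plan: [0, 0, 0.03, 0, 0, 0, 0.4, 0, 0, 0.02, 0, 0, 0, 0.4, 0, 0, 0, 0, 0, 0, 0.4]

```text
time: 19.4
eef_pos: [467.5, -172.9, 177.9]
orientation: [0.001, 0.999, -0.038, 0.0]
ft_force: [-3.3, 1.2, 13.7]
width: 42.9
```

Call:
servo_tool:
  plan: [0, 0, -0.04, 0, 0, 0, 0.55, 0, 0, 0, 0, 0, 0, 0.65, 0, 0, -0.2, 0, 0, 0, 0.65, 0, 0, -0.6, 0, 0, 0, 0.8, 0, 0, -0.8, 0, 0, 0, 1, 0.03, -0.3, -0.6, 0, 0, -0.17, 1, 0.03, -0.65, 0, 0, 0, -0.17, 1, 0.04, -0.65, 0, 0, 0, -0.17, 1]

```text
time: 20.2
eef_pos: [475.4, -108.8, 267.7]
orientation: [0.001, 1.0, -0.018, 0.001]
ft_force: [1.2, 0.1, -0.4]
width: 85.8
```

Call:
servo_tool:
  plan: [0.05, -0.65, 0, 0, 0, -0.17, 1, 0.06, -0.65, 0, 0, 0, -0.17, 1, 0.07, -0.65, 0, 0, 0, -0.17, 1, 0.08, -0.65, 0, 0, 0, -0.17, 1, 0.08, -0.65, 0, 0, 0, -0.17, 1, 0.09, -0.65, 0, 0, 0, -0.17, 1, 0.1, -0.6, 0, 0, 0, -0.17, 1, 0.1, -0.4, 0, 0, 0, -0.17, 1]

```text
time: 21.0
eef_pos: [498.3, 89.2, 266.3]
orientation: [0.001, 0.999, 0.038, 0.0]
ft_force: [-0.5, -0.5, -0.5]
width: 85.3
```

Call:
servo_tool:
  plan: [0, 0, 0, 0, 0, 0, 1, 0, 0, 0, 0, 0, 0, 1, 0, 0, 0, 0, 0, 0, 1]

```text
time: 21.3
eef_pos: [498.2, 86.0, 265.9]
orientation: [0.001, 0.999, 0.036, -0.0]
ft_force: [-0.7, 0.1, 0.7]
width: 85.3
```

```bash
python3 - <<'E'
from h import *
plan([(495,98.4,60,4.4,1,3),(495,98.4,18,4.4,1,3)])
E
```

```text
at [498.2  86.  265.9] tip 92.9 psi 4.2 F [-0.7  0.1  0.7] w 85.3 t 21.3
[-0.019,-0.106,0.274,0.01,0,-0.017,1, -0.019,-0.106,0.274,0.01,0,-0.017,1, -0.019,-0.105,0.274,0.01,0,-0.017,1, 0,0,0.35,0,0,0,1, 0,0,0.35,0,0,0,1, 0,0,0.35,0,0,0,1]
6 rows
```

Call:
servo_tool:
  plan: [-0.03, -0.16, 0.3, 0, 0, 0, 1, -0.03, -0.15, 0.3, 0, 0, 0, 1, 0, 0, 0.3, 0, 0, 0, 1, 0, 0, 0.4, 0, 0, 0, 1, 0, 0, 0.4, 0, 0, 0, 1, 0, 0, 0.15, 0, 0, 0, 1, 0, 0, 0, 0, 0, 0, 1, 0, 0, 0, 0, 0, 0, 0.85]

```text
time: 22.1
eef_pos: [495.1, 99.5, 191.8]
orientation: [0.001, 0.999, 0.037, -0.0]
ft_force: [0.2, 0.1, -0.3]
width: 73.7
```

Call:
servo_tool:
  plan: [0, 0, 0, 0, 0, 0, 0.75, 0, 0, 0, 0, 0, 0, 0.6, 0, 0, 0, 0, 0, 0, 0.6, 0, 0, 0, 0, 0, 0, 0.6, 0, 0, 0, 0, 0, 0, 0.6]
  force: 30

```text
time: 22.6
eef_pos: [495.3, 99.6, 192.7]
orientation: [0.001, 0.999, 0.037, 0.001]
ft_force: [-0.1, -0.2, 6.2]
width: 60.6
```

Call:
servo_tool:
  plan: [0, 0, -0.15, 0, 0, 0, 0.6, 0, 0, -0.3, 0, 0, 0, 0.6, 0, 0, -0.5, 0, 0, 0, 0.6, 0, 0, -0.6, 0, 0, 0, 0.6, 0, 0, -0.5, 0, 0, 0, 0.6, 0.02, -0.3, -0.2, 0, 0, 0, 0.6, 0.02, -0.6, 0, 0, 0, 0, 0.6, 0.02, -0.65, 0, 0, 0, 0, 0.6]

```text
time: 23.4
eef_pos: [492.6, 162.6, 282.4]
orientation: [0.001, 0.999, 0.037, 0.001]
ft_force: [0.2, -0.9, -0.7]
width: 60.9
```

Call:
servo_tool:
  plan: [0.02, -0.65, 0, 0, 0, 0, 0.6, 0.02, -0.65, 0, 0, 0, 0, 0.6, 0, -0.65, 0, 0, 0, 0, 0.6, 0, -0.65, 0, 0, 0, 0, 0.6, 0, -0.3, 0, 0, 0, 0, 0.6, 0, 0, 0.2, 0, 0, 0, 0.6, 0, 0, 0.2, 0, 0, 0, 0.6, 0, 0, 0.1, 0, 0, 0, 0.6]

```text
time: 24.2
eef_pos: [485.6, 275.6, 260.2]
orientation: [0.002, 0.999, 0.036, -0.001]
ft_force: [-0.2, -0.1, -0.8]
width: 60.9
```

```bash
python3 - <<'E'
from h import *
plan([(500.7,282,13.5,4.2,.6,3)],maxs=15)
E
```

```text
at [485.6 275.6 260.2] tip 87.2 psi 4.2 F [-0.2 -0.1 -0.8] w 60.9 t 24.2
[0.065,-0.023,0.307,0.007,0.004,0,0.6, 0.065,-0.023,0.307,0.007,0.004,0,0.6, 0.065,-0.023,0.307,0.007,0.004,0,0.6, 0.065,-0.022,0.307,0.007,0.004,0,0.6, 0.065,-0.022,0.307,0.007,0.004,0,0.6, 0.065,-0.022,0.307,0.007,0.004,0,0.6]
6 rows
```

Call:
servo_tool:
  plan: [0.2, -0.07, 0.2, 0, 0, 0, 0.6, 0.19, -0.07, 0.3, 0, 0, 0, 0.6, 0, 0, 0.4, 0, 0, 0, 0.6, 0, 0, 0.35, 0, 0, 0, 0.6, 0, 0, 0.15, 0, 0, 0, 0.6, 0, 0, 0, 0, 0, 0, 0.6, 0, 0, 0, 0, 0, 0, 0.6]

```text
time: 24.9
eef_pos: [501.0, 284.1, 205.7]
orientation: [0.001, 0.999, 0.037, 0.0]
ft_force: [0.1, -0.7, 0.2]
width: 60.8
```

```bash
python3 - <<'E'
from h import *
plan([(500.7,282,13.5,4.2,.6,3)],maxs=15)
E
```

```text
at [501.  284.1 205.7] tip 32.7 psi 4.3 F [ 0.1 -0.7  0.2] w 60.8 t 24.9
[-0.004,0.017,0.16,0.006,0,0.005,0.6, -0.004,0.017,0.16,0.006,0,0.005,0.6, -0.004,0.017,0.16,0.006,0,0.005,0.6]
3 rows
```

Call:
servo_tool:
  plan: [0, 0.05, 0.15, 0, 0, 0, 0.6, 0, 0, 0.15, 0, 0, 0, 0.6, 0, 0, 0.1, 0, 0, 0, 0.6, 0, 0, 0.05, 0, 0, 0, 0.6, 0, 0, 0.03, 0, 0, 0, 0.6, 0, 0, 0, 0, 0, 0, 0.6]

```text
time: 25.5
eef_pos: [500.9, 282.0, 186.7]
orientation: [0.001, 0.999, 0.037, -0.0]
ft_force: [-1.7, -0.9, 3.8]
width: 60.7
```

Call:
servo_tool:
  plan: [0, 0, -0.02, 0, 0, 0, 0.75, 0, 0, 0, 0, 0, 0, 0.9, 0, 0, 0, 0, 0, 0, 1, 0, 0, -0.3, 0, 0, 0, 1, 0, 0, -0.6, 0, 0, 0, 1, 0, 0.1, -0.6, 0, 0, 0, 1, -0.04, 0.4, -0.4, 0, 0, 0, 1, -0.04, 0.7, 0, 0, 0, 0, 1]

```text
time: 26.3
eef_pos: [501.8, 235.9, 266.7]
orientation: [-0.001, 0.999, 0.039, 0.002]
ft_force: [-0.1, 0.2, -1.0]
width: 85.4
```

Call:
servo_tool:
  plan: [-0.08, 0.7, 0, 0, 0, 0, 1, -0.08, 0.7, 0, 0, 0, 0, 1, -0.08, 0.7, 0, 0, 0, 0, 1, -0.08, 0.7, 0, 0, 0, 0, 1, -0.04, 0.4, 0, 0, 0, 0, 1, 0, 0.1, 0, 0, 0, 0, 1, 0, 0, 0, 0, 0, 0, 1, 0, 0, 0, 0, 0, 0, 1]

```text
time: 27.1
eef_pos: [496.9, 102.5, 263.8]
orientation: [0.0, 0.999, 0.038, 0.0]
ft_force: [-0.6, 0.4, 0.3]
width: 85.3
```

```bash
python3 - <<'E'
from h import *
plan([(494.8,98.6,50,4.4,1,2),(494.8,98.6,13,4.4,1,2)])
c=crop("top",(229,220),22,28,10,"t3")
E
```

```text
at [496.9 102.5 263.8] tip 90.8 psi 4.3 F [-0.6  0.4  0.3] w 85.3 t 27.1
[-0.031,0.046,0.511,0.005,-0.004,-0.007,1, -0.031,0.046,0.511,0.005,-0.004,-0.007,1, 0,0,0.462,0,0,0,1, 0,0,0.462,0,0,0,1]
4 rows
```

View pics/t3.png

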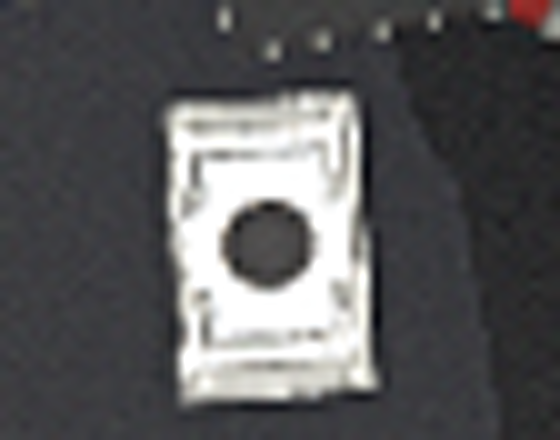

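Call:
servo_tool:
  plan: [-0.03, 0.05, 0.3, 0, 0, 0, 1, -0.02, 0.04, 0.4, 0, 0, 0, 1, 0, 0, 0.4, 0, 0, 0, 1, 0, 0, 0.4, 0, 0, 0, 1, 0, 0, 0.3, 0, 0, 0, 1, 0, 0, 0.1, 0, 0, 0, 1, 0, 0, 0, 0, 0, 0, 0.9]

```text
time: 27.85
eef_pos: [494.9, 97.7, 186.7]
orientation: [0.001, 0.999, 0.038, -0.001]
ft_force: [-0.0, -0.6, 0.5]
width: 76.8
```

Call:
servo_tool:
  plan: [0, 0, 0, 0, 0, 0, 0.75, 0, 0, 0, 0, 0, 0, 0.6, 0, 0, 0, 0, 0, 0, 0.5, 0, 0, 0, 0, 0, 0, 0.4, 0, 0, 0, 0, 0, 0, 0.4, 0, 0, 0, 0, 0, 0, 0.4, 0, 0, 0, 0, 0, 0, 0.4]
  force: 30

```text
time: 28.55
eef_pos: [495.3, 97.9, 188.4]
orientation: [0.0, 0.999, 0.037, 0.001]
ft_force: [-2.1, 1.5, 6.0]
width: 43.0
```

Call:
servo_tool:
  plan: [0, 0, -0.15, 0, 0, 0, 0.4, 0, 0, -0.3, 0, 0, 0, 0.4, 0, 0, -0.5, 0, 0, 0, 0.4, 0, 0, -0.6, 0, 0, 0, 0.4, 0, 0, -0.4, 0, 0, 0, 0.4, -0.05, 0.3, 0, 0, 0, 0.2, 0.4, -0.09, 0.6, 0, 0, 0, 0.25, 0.4, -0.08, 0.6, 0, 0, 0, 0.25, 0.4]

```text
time: 29.35
eef_pos: [488.9, 35.6, 265.3]
orientation: [0.001, 1.0, 0.009, -0.0]
ft_force: [0.1, 0.1, -1.4]
width: 43.2
```

Call:
servo_tool:
  plan: [-0.06, 0.6, 0, 0, 0, 0.25, 0.4, -0.05, 0.6, 0, 0, 0, 0.25, 0.4, -0.04, 0.6, 0, 0, 0, 0.25, 0.4, -0.03, 0.6, 0, 0, 0, 0.25, 0.4, 0, 0.5, 0, 0, 0, 0.25, 0.4, 0, 0.1, 0.2, 0, 0, 0, 0.4, 0, 0, 0.2, 0, 0, 0, 0.4, 0, 0, 0.1, 0, 0, 0, 0.4]

```text
time: 30.15
eef_pos: [479.2, -82.0, 244.4]
orientation: [0.001, 0.999, -0.04, -0.001]
ft_force: [-0.5, -0.5, -1.9]
width: 43.1
```

```bash
python3 - <<'E'
from h import *
plan([(474.6,-80.7,5.4,-4.2,.4,3)],maxs=15)
E
```

```text
at [479.2 -82.  244.4] tip 71.4 psi -4.6 F [-0.5 -0.5 -1.9] w 43.1 t 30.15
[-0.023,-0.005,0.33,0,0.004,-0.018,0.4, -0.023,-0.005,0.33,0,0.004,-0.018,0.4, -0.023,-0.005,0.33,0,0.004,-0.018,0.4, -0.023,-0.005,0.33,0,0.004,-0.018,0.4, -0.023,-0.005,0.33,0,0.004,-0.018,0.4]
5 rows
```

Call:
servo_tool:
  plan: [-0.06, 0, 0.3, 0, 0, 0, 0.4, -0.05, 0, 0.4, 0, 0, 0, 0.4, 0, 0, 0.4, 0, 0, 0, 0.4, 0, 0, 0.25, 0, 0, 0, 0.4, 0, 0, 0.1, 0, 0, 0, 0.4, 0, 0, 0.05, 0, 0, 0, 0.4, 0, 0, 0, 0, 0, 0, 0.4, 0, 0, 0, 0, 0, 0, 0.4]

```text
time: 30.95
eef_pos: [475.6, -82.4, 186.2]
orientation: [0.001, 0.999, -0.041, 0.001]
ft_force: [-0.2, -0.8, -0.6]
width: 43.1
```

Call:
servo_tool:
  plan: [0, 0, 0.08, 0, 0, 0, 0.4, 0, 0, 0.06, 0, 0, 0, 0.4, 0, 0, 0.04, 0, 0, 0, 0.4, 0, 0, 0.02, 0, 0, 0, 0.4, 0, 0, 0.01, 0, 0, 0, 0.4, 0, 0, 0, 0, 0, 0, 0.4]

```text
time: 31.55
eef_pos: [475.3, -82.5, 178.3]
orientation: [0.001, 0.999, -0.041, 0.0]
ft_force: [-4.7, 0.2, 14.7]
width: 42.9
```

Call:
servo_tool:
  plan: [0, 0, -0.04, 0, 0, 0, 0.55, 0, 0, 0, 0, 0, 0, 0.65, 0, 0, -0.2, 0, 0, 0, 0.65, 0, 0, -0.5, 0, 0, 0, 0.8, 0, 0, -0.6, 0, 0, 0, 1, 0, 0, -0.3, 0, 0, -0.98, 1, 0, 0, 0, 0, 0, -0.98, 1, 0, 0, 0, 0, 0, -0.98, 1]

```text
time: 32.35
eef_pos: [475.5, -82.3, 244.0]
orientation: [0.001, 0.997, 0.078, 0.001]
ft_force: [0.2, 0.5, -0.8]
width: 85.5
```

Call:
servo_tool:
  plan: [0, 0, 0, 0, 0, -0.98, 1, 0, 0, 0, 0, 0, -0.98, 1, 0, 0, 0, 0, 0, -0.98, 1, 0, 0, 0, 0, 0, -0.98, 1, 0, 0, 0, 0, 0, -0.98, 1, 0, 0, 0, 0, 0, -0.98, 1, 0, 0, 0, 0, 0, -0.98, 1, 0, 0, 0, 0, 0, -0.98, 1]

```text
time: 33.15
eef_pos: [475.3, -82.4, 243.3]
orientation: [0.001, 0.924, 0.382, -0.0]
ft_force: [0.3, 0.0, 0.4]
width: 84.7
```

Call:
servo_tool:
  plan: [0, 0, 0, 0, 0, -0.98, 1, 0, 0, 0, 0, 0, -0.98, 1, 0, 0, 0, 0, 0, -0.98, 1, 0, 0, 0, 0, 0, -0.98, 1, 0, 0, 0, 0, 0, -0.98, 1, 0, 0, 0, 0, 0, -0.98, 1, 0, 0, 0, 0, 0, -0.98, 1, 0, 0, 0, 0, 0, -0.98, 1]

```text
time: 33.95
eef_pos: [475.3, -82.5, 243.3]
orientation: [0.001, 0.761, 0.649, -0.001]
ft_force: [-0.4, -0.5, -1.2]
width: 85.4
```

Call:
servo_tool:
  plan: [0, 0, 0, 0, 0, -0.98, 1, 0, 0, 0, 0, 0, 0, 1, 0, 0, 0, 0, 0, 0, 1]

```text
time: 34.25
eef_pos: [475.3, -82.5, 243.2]
orientation: [0.001, 0.737, 0.676, -0.0]
ft_force: [-0.3, 0.5, -0.6]
width: 85.6
```

```bash
python3 - <<'E'
from h import *
plan([(474.8,-82.5,40,85.3,1,2),(474.8,-82.5,0,85.3,1,3)])
E
```

```text
at [475.3 -82.5 243.2] tip 70.2 psi 85.0 F [-0.3  0.5 -0.6] w 85.6 t 34.25
[0,-0.006,0.377,0,0.011,-0.029,1, 0,-0.006,0.377,0,0.011,-0.029,1, 0,0,0.333,0,0,0,1, 0,0,0.333,0,0,0,1, 0,0,0.333,0,0,0,1]
5 rows
```

Call:
servo_tool:
  plan: [0, -0.01, 0.3, 0, 0.02, -0.06, 1, 0, 0, 0.4, 0, 0, 0, 1, 0, 0, 0.4, 0, 0, 0, 1, 0, 0, 0.4, 0, 0, 0, 1, 0, 0, 0.2, 0, 0, 0, 1, 0, 0, 0.05, 0, 0, 0, 1, 0, 0, 0, 0, 0, 0, 1, 0, 0, 0, 0, 0, 0, 0.85]

```text
time: 35.05
eef_pos: [475.2, -82.3, 173.4]
orientation: [0.0, 0.735, 0.678, 0.0]
ft_force: [-0.1, -0.4, 0.6]
width: 73.7
```

Call:
servo_tool:
  plan: [0, 0, 0, 0, 0, 0, 0.75, 0, 0, 0, 0, 0, 0, 0.6, 0, 0, 0, 0, 0, 0, 0.6, 0, 0, 0, 0, 0, 0, 0.6, 0, 0, 0, 0, 0, 0, 0.6]
  force: 30

```text
time: 35.55
eef_pos: [475.1, -82.3, 173.8]
orientation: [0.001, 0.735, 0.678, 0.0]
ft_force: [-1.5, 0.3, 6.4]
width: 63.0
```

Call:
servo_tool:
  plan: [0, 0, -0.15, 0, 0, 0, 0.6, 0, 0, -0.4, 0, 0, 0, 0.6, 0, 0, -0.6, 0, 0, 0, 0.6, 0, 0, -0.5, 0, 0, 0, 0.6, -0.3, 0, -0.3, 0, 0, 0.16, 0.6, -0.6, 0, 0, 0, 0, 0.16, 0.6, -0.65, 0, 0, 0, 0, 0.16, 0.6, -0.65, 0, 0, 0, 0, 0.16, 0.6]

```text
time: 36.35
eef_pos: [465.5, -171.7, 251.2]
orientation: [0.0, 0.752, 0.659, -0.0]
ft_force: [0.8, -0.2, -1.3]
width: 63.0
```

Call:
servo_tool:
  plan: [-0.65, 0, 0, 0, 0, 0.16, 0.6, -0.65, 0, 0, 0, 0, 0.16, 0.6, -0.65, 0, 0, 0, 0, 0.16, 0.6, -0.65, 0, 0, 0, 0, 0.16, 0.6, -0.65, 0, 0, 0, 0, 0.16, 0.6, -0.5, 0, 0, 0, 0, 0.16, 0.6, 0, 0, 0, 0, 0, 0, 0.6, 0, 0, 0, 0, 0, 0, 0.6]

```text
time: 37.15
eef_pos: [441.5, -318.2, 250.8]
orientation: [-0.0, 0.777, 0.63, 0.0]
ft_force: [-0.1, 1.1, -1.1]
width: 62.9
```

```bash
python3 - <<'E'
from h import *
plan([(480.9,-326.5,60,77.9,.6,2)],maxs=15)
im=crop("side",proj("side",[481,-326,40])[0],35,45,8,"s3")
E
```

```text
at [ 441.5 -318.2  250.8] tip 77.8 psi 78.0 F [-0.1  1.1 -1.1] w 62.9 t 37.15
[0,0.336,0.148,0,0,0.01,0.6, 0,0.336,0.148,0,0,0.01,0.6, 0,0.336,0.148,0,0,0.01,0.6]
3 rows
```

View pics/s3.png

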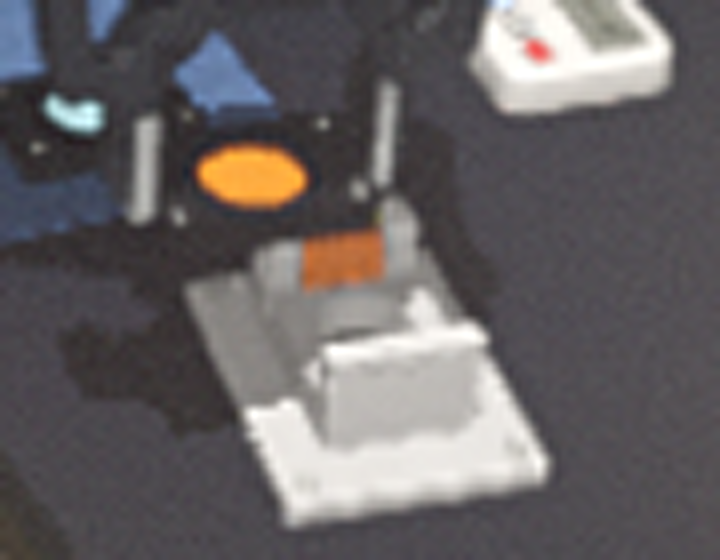

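Call:
servo_tool:
  plan: [0, 0.35, 0.1, 0, 0, 0, 0.6, 0, 0.35, 0.1, 0, 0, 0, 0.6, 0, 0.3, 0.1, 0, 0, 0, 0.6, 0, 0, 0.1, 0, 0, 0, 0.6, 0, 0, 0, 0, 0, 0, 0.6, 0, 0, 0, 0, 0, 0, 0.6]

```text
time: 37.8
eef_pos: [480.7, -325.9, 234.5]
orientation: [-0.0, 0.776, 0.63, -0.0]
ft_force: [-0.6, 0.5, -1.4]
width: 62.7
```

```bash
python3 - <<'E'
from h import *
im=np.load("pics/s3.npy").astype(float)
c=proj("side",[441.5,-318,90])[0];print(c)
u,v=map(int,c);r=im[v-25:v+25,u-25:u+25];y,x=np.mgrid[v-25:v+25,u-25:u+25];m=(r[...,0]>200)&(r[...,2]<120)
q=[x[m].mean(),y[m].mean()];print(m.sum(),q,ray("side",q,90))
plan([(480.9,-326.5,40,77.9,.6,2)])
E
```

```text
[288.75433758 277.8675979 ]
66 [np.float64(289.0), np.float64(278.5)] [[ 440.80847349 -320.37097606   90.        ]]
at [ 480.7 -325.9  234.5] tip 61.5 psi 78.1 F [-0.6  0.5 -1.4] w 62.7 t 37.8
[-0.007,0.005,0.269,-0.006,0,0.025,0.6, -0.007,0.005,0.269,-0.006,0,0.025,0.6]
2 rows
```

Call:
servo_tool:
  plan: [-0.01, 0, 0.2, 0, 0, 0.05, 0.6, 0, 0, 0.2, 0, 0, 0, 0.6, 0, 0, 0.1, 0, 0, 0, 0.6, 0, 0, 0.1, 0, 0, 0, 0.6, 0, 0, 0.05, 0, 0, 0, 0.6, 0, 0, 0, 0, 0, 0, 0.6]

```text
time: 38.4
eef_pos: [480.9, -326.4, 208.6]
orientation: [-0.0, 0.778, 0.629, 0.0]
ft_force: [-0.6, 0.8, -1.1]
width: 63.2
```

Call:
servo_tool:
  plan: [0, 0, 0.06, 0, 0, 0, 0.6, 0, 0, 0.06, 0, 0, 0, 0.6, 0, 0, 0, 0, 0, 0, 0.6]

```text
time: 38.7
eef_pos: [481.0, -326.4, 204.0]
orientation: [0.0, 0.778, 0.629, 0.0]
ft_force: [-0.6, 0.9, -1.4]
width: 63.4
```

Call:
servo_tool:
  plan: [0, 0, 0.06, 0, 0, 0, 0.6, 0, 0, 0.06, 0, 0, 0, 0.6, 0, 0, 0.04, 0, 0, 0, 0.6, 0, 0, 0, 0, 0, 0, 0.6]

```text
time: 39.1
eef_pos: [481.0, -326.4, 197.5]
orientation: [-0.0, 0.778, 0.629, 0.0]
ft_force: [1.6, 0.8, -2.3]
width: 63.1
```

Call:
servo_tool:
  plan: [0, 0, 0.04, 0, 0, 0, 0.6, 0, 0, 0.03, 0, 0, 0, 0.6, 0, 0, 0, 0, 0, 0, 0.6]

```text
time: 39.4
eef_pos: [481.0, -326.4, 195.8]
orientation: [0.0, 0.778, 0.629, 0.0]
ft_force: [-2.4, 4.0, 8.8]
width: 63.2
```

Call:
servo_tool:
  plan: [0, 0, 0.04, 0, 0, 0, 0.6, 0, 0, 0, 0, 0, 0, 0.6, 0, 0, -0.02, 0, 0, 0, 0.75, 0, 0, 0, 0, 0, 0, 0.9, 0, 0, 0, 0, 0, 0, 1, 0, 0, -0.2, 0, 0, 0, 1, 0, 0, -0.5, 0, 0, 0, 1, 0, 0, -0.8, 0, 0, 0, 1]

```text
time: 40.2
eef_pos: [480.3, -326.2, 253.4]
orientation: [-0.002, 0.778, 0.629, -0.0]
ft_force: [0.1, -0.4, -0.3]
width: 85.2
```

Call:
servo_tool:
  plan: [0, 0, -0.8, 0, 0, 0, 1, 0.4, 0.2, -0.5, 0, 0, 0, 1, 0.7, 0.4, -0.4, 0, 0, 0, 1, 0.8, -0.3, -0.4, 0, 0, 0, 1, 0.8, -0.5, 0, 0, 0, 0, 1, 0.8, -0.5, 0, 0, 0, 0, 1, 0.8, -0.5, 0, 0, 0, 0, 1, 0.8, 0, 0, 0, 0, 0, 1]

```text
time: 41.0
eef_pos: [474.7, -115.7, 338.6]
orientation: [-0.0, 0.778, 0.628, -0.001]
ft_force: [0.8, 0.3, 0.4]
width: 85.3
```

Call:
servo_tool:
  plan: [0.9, 0, 0, 0, 0, 0, 1, 0.9, 0, 0, 0, 0, 0, 1, 0.9, 0, 0, 0, 0, 0, 1, 0.9, 0, 0, 0, 0, 0, 1, 0.4, 0, 0, 0, 0, 0, 1, 0, 0, 0, 0, 0, 0, 1]

```text
time: 41.6
eef_pos: [510.6, 42.3, 338.6]
orientation: [-0.0, 0.776, 0.63, 0.001]
ft_force: [0.4, 0.4, 0.1]
width: 85.8
```

```bash
python3 - <<'E'
from h import *
plan([])
t=camera("top");s=camera("side");np.save("pics/t5.npy",t);np.save("pics/s5.npy",s)
a=cv2.resize(t[208:246,375:415,::-1],(400,380),interpolation=cv2.INTER_CUBIC)
u,v=proj("side",[481,-326,30])[0].astype(int)
b=cv2.resize(s[v-19:v+19,u-20:u+20,::-1],(400,380),interpolation=cv2.INTER_CUBIC)
cv2.imwrite("pics/f1.png",np.hstack([a,b]))
r=cv2.resize(t[208:246,375:415],None,fx=8,fy=8,interpolation=cv2.INTER_CUBIC).astype(float)
m=((r[...,0]-r[...,2])>90).astype(np.uint8);n,l,st,c=cv2.connectedComponentsWithStats(m)
for i in range(1,n):
    if st[i,4]>300:
        uv=(c[i]+.5)/8-.5+[375,208];print("top",st[i,4]/64,uv,ray("top",uv,35)[0].round(1))
q=s[v-25:v+25,u-25:u+25].astype(float);y,x=np.mgrid[v-25:v+25,u-25:u+25]
m=((q[...,0]>200)&(q[...,2]<120)&(q[...,1]>120)).astype(np.uint8);n,l,st,c=cv2.connectedComponentsWithStats(m)
for i in range(1,n):
    if st[i,4]>20:
        uv=c[i]+[u-25,v-25];print("side",st[i,4],uv,ray("side",uv,35)[0].round(1))
E
```

```text
at [510.6  42.3 338.6] tip 165.6 psi 78.1 F [0.4 0.4 0.1] w 85.8 t 41.6
0 rows
top 12.671875 [388.80556412 224.78860974] [ 486.4 -302.5   35. ]
top 59.546875 [395.9689222  226.29564091] [ 480.9 -327.6   35. ]
side 43 [300.09302326 286.30232558] [ 489.6 -295.7   35. ]
side 66 [303.86363636 294.78787879] [ 480.7 -328.1   35. ]
```

View pics/f1.png

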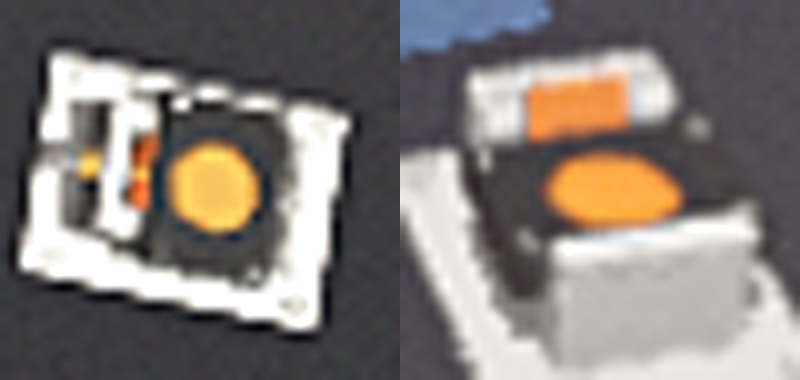

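```bash
python3 - <<'E'
from h import *
t=np.load("pics/t5.npy");s=np.load("pics/s5.npy")
d=np.hstack([cv2.resize(t[150:262,170:450],(400,160)),cv2.resize(s[150:330,190:400],(400,343))[:160]])if 0 else None
a=cv2.resize(t[150:262,170:450,::-1],(700,280),interpolation=cv2.INTER_CUBIC);b=cv2.resize(s[170:320,170:430,::-1],(520,300),interpolation=cv2.INTER_CUBIC)
c=np.zeros((580,700,3),np.uint8);c[:280]=a;c[280:,:520]=b;cv2.imwrite("pics/f2.png",c)
E
```

```text
(no output)
```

View pics/f2.png

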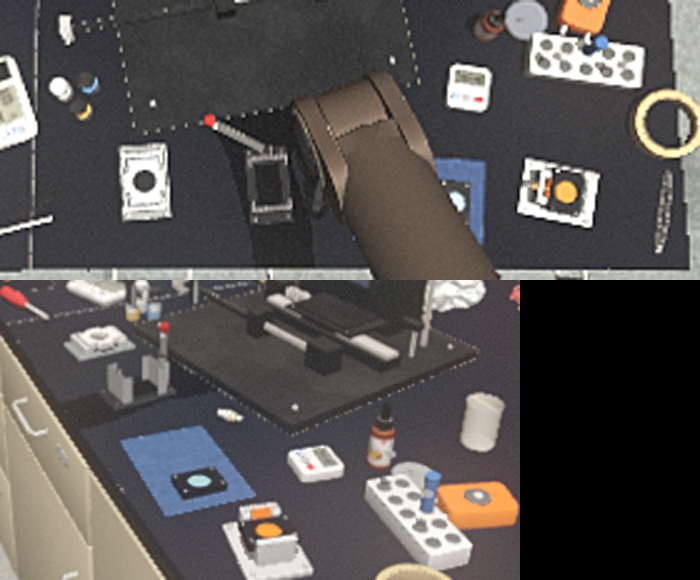

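All parts are in place: the bar is open, the magazine empty, both spacers on the stand, the window flat on the mat, the filter in the holder, and the bystanders upright.

```bash
python3 -c "
from plant import *
print(job_done())"
```

```text
the job is handed in; nothing more can be done
None
```

The magazine is unpacked, the amber filter is loaded, and the job was handed in at about 42 s of the 72 s allowed. No check failed.

- **Bar:** I swung it about 2.1 rad off the stack.
- **Spacers:** both lie flat in one pile on the grey stand, inside its ends. The yellow look-alike was left alone.
- **Window:** it was set down on the blue mat and released after contact. The last picture shows it flat.
- **Filter:** I laid it on the mat, took it again by its long ends and pressed it into the holder. It met the seat at the height I had worked out, with 8.8 N, and I pushed slightly further before letting go.
- **Last checks:** the top and side views put the filter's glass at (480.9, -327.6) and (480.7, -328.1) mm, so they agree to about 0.5 mm. The light bore measured about (480.8, -326.3) mm, which leaves the filter about 1.3 to 1.8 mm towards the fixed rail. That fits its 1.5 mm play and the push of the jaw.
- **Bystanders:** the bottle, vials and timer look upright and unmoved in the last pictures. I did not measure them.

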